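Nest a cast plaster roundel in the three-point jig

ROBOT

A 7-joint arm with a two-finger parallel gripper is mounted at the origin on the work surface. World frame = base frame: x ahead of the robot, y to its left, z up, the work surface at z = 0. Lengths are in m, angles in rad, forces in N, time in s.
With the tool pointing down it reaches from about 0.4 to 0.85 m from the base axis. Payload 10.4 kg.
Tool frame: the origin (TCP) lies on the front face of the gripper's body, between the roots of the fingers; the fingertips stand 73 mm ahead of it and the grasp point (between the pads) lies 54 mm ahead of it; z points along the fingers, y is the line along which they close (so a half turn about z gives the same grasp; the last joint's range is limited). The gripper opens to 85 mm and grips with 20 to 120 N. Pads are 22 mm wide; open, the fingers measure 114 mm over their backs; the gripper's body (76 mm by 85 mm) begins 54 mm behind the grasp point. The pads swing forward as they close: fully open they stand 13 mm farther back than shut.
Start: joints at [-1.274, 0.332, -0.065, 1.46, 0.022, 1.35, -0.088], TCP at [0.196, 0.593, 0.304] pointing down, gripper open.
Joint ranges: [-2.6, 2.6], [-0.5, 2.12], [-1.47, 1.34], [0.16, 2.42], [-1.27, 4.41], [0.06, 2.06], [-2.6, 2.6]. Speed limits (rad/s): [2.22, 2.22, 2.79, 2.79, 3.14, 3.14, 3.14].

INTERFACE

Orientations are given as a unit quaternion [x, y, z, w].
In Python, from bench import sensors, eyes, robot gives the robot as it stands.
- The arm moves only by the tool servo_tool, never from a script. Its argument "targets" is a list of rows, each an object with "delta_pos": the shift along the tool's x, y, z in cm, a list of three; "turn": the turn, a rotation vector about the tool's x, y, z in degrees, a list of three; "fingers": the opening in per cent of the stroke, from 0 (shut) to 100 (fully open). In form: [{"delta_pos": [x, y, z], "turn": [wx, wy, wz], "fingers": fingers}, ...]. A call has 1 to 12 rows; each row shifts and turns the commanded pose from where the row before left it, along the tool's axes as they then stand; what a row does not reach is not made up. A row lasts 1/12 s, in which the tool goes at most 41.7 mm and 7.16 degrees, less where a joint would pass 70% of its speed; a pose out of reach is approached as far as the arm can. A call is refused whole if a number of a shift passes 4.17 or a number of a turn 7.16, either way. A call with a gripper value outside its range is refused whole. The fingers move at their own pace and stop on an object; "squeeze" is the grip in N (left out, the last holds). Time passes only in rows, so rows that do not move let the fingers close. It gives the time, the measured TCP pose, the force, the opening and the grip force at its end, in the units of the state.
- sensors.state(): the state, without advancing time (a new reading comes with each control period).
- eyes.snapshot(name): name is "scene" or "top" or "wrist"; returns the picture (480x640x3 uint8, blue, green, red); there is no depth.
- eyes.get_calibration(name): a dict with "fx", "fy", "cx", "cy" (pixels), "R" (3x3) and "t" (3): a world point X has camera coordinates R X + t. Camera axes: x right, y down, z forward; pixel columns grow to the right and rows downward; lengths in m; the calibration is good to about 2 mm. The wrist camera is an equidistant fisheye: a pixel r from the principal point sees the ray r / f radians off the axis. A picture is of the moment at which its call begins: read the wrist's pose just before it. get_calibration takes no time and is no camera call; for the wrist camera it gives the pose at the moment of the call.
- robot.close_job(): hands the job in; it is judged then, once.
The state is a dict: "clock": time; "joint_positions": joint angles; "qvel": joint speeds; "tau": joint torques, N m; "eef_pos": TCP position; "eef_rot": TCP orientation; "force": force on the tool from outside, world axes, zero at the start; "torque": the same for the moment, N m; "width": finger opening in m; "grasp_force": force on a finger pad.
Only numpy, scipy, OpenCV 4.12 (cv2) and the standard library are available. Lean on these libraries where they do the work, as an engineer would, in place of code of your own. Each camera call takes 0.05 s, during which the arm holds its last target. There are 200 camera calls.

TASK

Leaving the steel gate swung open for now, gently nudge the flat plaster roundel across the jig's plywood base until its rim touches both fixed steel posts. Then swing the gate shut by its handle until its round nose also touches the rim, so that the roundel is left lying flat in contact at all three points. The plaster is brittle, so press lightly; leave the brick, trough, bucket and spatula where they are.

Things in the scene. Friction and masses are not known exactly. Their poses are not given: they have to be found in the camera images.
- roundel_center (a point): centre (half-way up) of the loose white plaster roundel: a plain disc 120 mm in diameter and 30 mm thick, about 0.4 kg, lying flat on the jig's base, with a shallow relief on top (2 mm). Too wide to grasp: it is pushed by its rim. Slides with a few newtons; the plaster cracks if the gripper or the gate presses on it with more than 40 N.
- seat (a point): point on the upper face of the jig's plywood base (8 mm thick, 255 x 290 mm, fixed to the bench) above which the roundel's centre lies when it touches both posts. Its axes are the jig's: z up, +y points from the open side of the jig to midway between the two posts, x crosses it. In these axes the base reaches from x -125 to 130 mm and y -200 to 90 mm; the roundel starts on it on the -y side of the seat, 30 to 80 mm from it.
- post_left (a point): foot, on the base, of the axis of a fixed upright steel post 24 mm in diameter, 40 mm tall above the base; at (-50.9, 50.9) mm from the seat in the jig's axes. The roundel's centre is 72 mm away (horizontally) when they touch.
- post_right (a point): the same for the second, equal post, at (50.9, 50.9) mm from the seat in the jig's axes. The bystanders lie clear of the base, over 20 mm from it: a red rubbing brick (140 x 70 x 40 mm) and an open plaster trough (110 x 190 x 65 mm) to the robot's left, a green pail (150 mm wide, 130 mm tall) and a 200 mm spatula to its right.
- hinge (a point): point of the gate's upright hinge axis at the base's upper face; at (100, -70) mm from the seat in the jig's axes. The hinge boss is 26 mm in diameter and reaches 38 mm above the bench.
- gate_handle (a point): middle of the exposed part of the gate's upright handle, on its axis, 55 mm above the bench and 100 mm from the hinge axis. The handle is a round steel bar 20 mm in diameter reaching from 11 to 80 mm above the bench; its lower part, at the roundel's height, is the gate's nose, the third contact: when the nose touches the roundel, the handle's axis is 70 mm from the roundel's centre. A flat bar 12 mm wide, 14 to 30 mm above the bench, joins it to the hinge.
- gate (a joint): angle of the gate in rad. 0: shut, the gate's bar points along the jig's -x and its nose touches a roundel lying exactly at the seat; grows as the gate swings open (counter-clockwise from above), at pi/2 the bar points along the jig's -y. Range -0.08 to 1.75; starts at 1.3 to 1.65. A friction hinge: about 1.2 N at the handle moves it, and it stays where it is left.
Mind the look-alikes: they are no part of the job. What is shaped like the part that bears roundel_center but green, purple or turquoise is not meant.

How it is judged:
By the outcome, as a careful person would: the job done as asked, in the order asked, and still so for the second after the job is handed in, with the robot touching nothing.
It also fails if it takes over 64 s, if anything falls off the work surface, if the arm or the gripper's body presses on something with over 40 N, if the wrist force passes 120 N, or if a joint passes its speed limit or range.

## Working session

There is one attempt and no reset: what is moved stays moved. The work goes in short steps, Python scripts to look and compute and a tool call to move; the robot and the scene stay as the last step left them, time stands still between calls to the robot, and variables do not carry over. Pictures are saved under pics/ and viewed, at most 10 in all, crops included, and the job is handed in when it is done.

Besides the shell and the picture viewer there is one more tool, called as name(argument=value, ...), one argument or row to a line, values as JSON. servo_tool: Moves the arm, as the interface text tells. Its arguments: {"type":"object","properties":{"targets":{"type":"array"},"squeeze":{"type":"number"}},"required":["targets"]}

```bash
mkdir -p pics && python3 - <<'E'
from bench import sensors, eyes, robot
import cv2
for n in("top","scene"):
    cv2.imwrite(f"pics/{n}0.png",eyes.snapshot(n)); c=eyes.get_calibration(n); print(n,c)
s=sensors.state();print(s)
E
```

```text
top {'fx': 448.3011343052877, 'fy': 448.3011343052877, 'cx': 313.5597224651846, 'cy': 245.72179020834798, 'R': array([[ 0.02153956, -0.99970853,  0.01090411],
       [-0.982752  , -0.02317539, -0.18347047],
       [ 0.1836697 , -0.00676416, -0.98296474]]), 't': array([0.01877798, 0.54659571, 0.73922173])}
scene {'fx': 547.3552553398249, 'fy': 547.3552553398249, 'cx': 314.1425297785587, 'cy': 232.52531848573923, 'R': array([[-0.11485195,  0.99331907,  0.01123667],
       [ 0.81306769,  0.10049726, -0.57342936],
       [-0.57072757, -0.05672331, -0.81917795]]), 't': array([ 0.04476607, -0.38463418,  1.21068939])}
{'clock': 0.1, 'joint_positions': array([-1.27360036,  0.33280888, -0.06470116,  1.46081355,  0.02159497,
        1.3499269 , -0.08850413]), 'qvel': array([ 9.45849546e-05, -9.39220708e-04, -1.31173830e-03, -1.73897995e-03,
       -3.01643648e-04, -4.39460923e-04,  1.52574006e-03]), 'tau': array([ 1.06952724e-03, -6.26738191e+01,  4.89560002e-02, -3.92433679e+01,
        1.62026327e-02,  6.84787519e-03, -2.56955195e-05]), 'eef_pos': array([0.19640611, 0.59309062, 0.30321622]), 'eef_rot': array([ 1.59210474e-01,  9.87244462e-01, -6.26274874e-04, -7.50221804e-05]), 'force': array([ 0.160739  ,  0.38675258, -0.21569835]), 'torque': array([ 0.02023922,  0.03891125, -0.04153864]), 'grasp_force': 0.0, 'width': 0.08552017092663694}
```

View pics/top0.png

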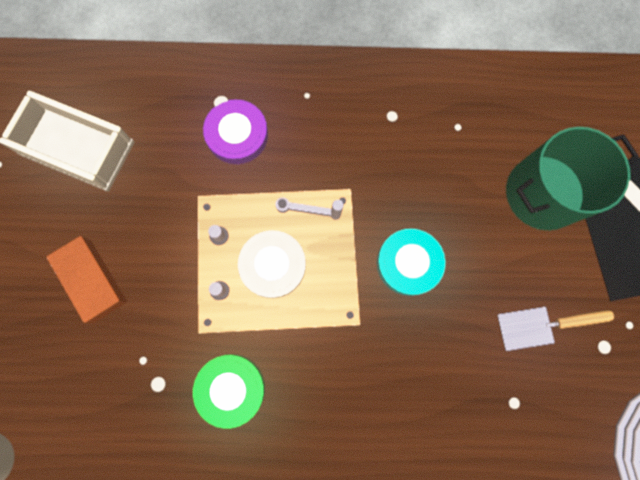

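View pics/scene0.png

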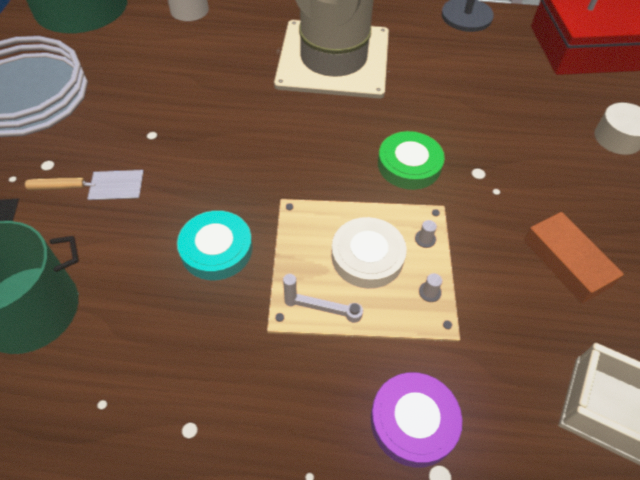

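White disc at top-view (271,263) is the candidate. The look-alikes are purple (235,130), green (228,391) and turquoise (412,261). Posts are at (218,234) and (218,290), hinge at (282,204), handle at (338,207), and jig +y ≈ world +y. I'll measure these and confirm in one crop.

```bash
cat > h.py <<'E'
import cv2,numpy as np
from bench import sensors, eyes, robot
def ray(c,px,z,fish=False):
    px=np.atleast_2d(px).astype(float)
    d=np.c_[(px[:,0]-c["cx"])/c["fx"],(px[:,1]-c["cy"])/c["fy"],np.ones(len(px))]
    if fish:
        r=np.linalg.norm(d[:,:2],axis=1); d=np.c_[d[:,:2]*(np.sin(r)/np.maximum(r,1e-9))[:,None],np.cos(r)]
    C=-c["R"].T@c["t"]; D=d@c["R"]
    return (C+D*((z-C[2])/D[:,2])[:,None])[:,:2]
def big(m,box=None):
    cs,_=cv2.findContours(m.astype(np.uint8),cv2.RETR_EXTERNAL,cv2.CHAIN_APPROX_NONE)
    return sorted(cs,key=cv2.contourArea,reverse=True)
E
python3 - <<'E'
from h import *
for n in("top","scene"):
    im=cv2.imread(f"pics/{n}0.png");c=eyes.get_calibration(n);hsv=cv2.cvtColor(im,cv2.COLOR_BGR2HSV)
    H,S,V=[hsv[...,i].astype(int) for i in range(3)]
    roi=np.zeros(H.shape,bool)
    if n=="top": roi[180:340,190:365]=1
    else: roi[195:345,262:465]=1
    base=roi&(V>140)
    k=big(base)[0][:,0]; w=ray(c,k,.008).astype(np.float32)
    r=cv2.minAreaRect(w); print(n,"base",r,"\n",cv2.boxPoints(r))
    steel=roi&(S<60)&(V<205)
    wh=roi&(S<45)&(V>205)
    k=big(wh)[0][:,0]; w=ray(c,cv2.convexHull(k)[:,0],.038).astype(np.float32)
    print("roundel",cv2.minEnclosingCircle(w),cv2.fitEllipse(w), cv2.boundingRect(k))
    for q in big(steel)[:8]: print(cv2.boundingRect(q),cv2.contourArea(q))
im=cv2.imread("pics/top0.png")[180:340,185:370];cv2.imwrite("pics/crop0.png",cv2.resize(im,None,fx=4.3,fy=3.7*0+3.7,interpolation=cv2.INTER_CUBIC)[:600])
E
```

```text
top base ((0.5225923657417297, 0.0978996530175209), (0.2744690477848053, 0.3182011544704437), 4.749382495880127) 
 [[ 0.37265593  0.24509126]
 [ 0.39900213 -0.0720173 ]
 [ 0.6725288  -0.04929195]
 [ 0.6461826   0.2678166 ]]
roundel ((0.515278160572052, 0.10558659583330154), 0.0603942833840847) ((0.5153198838233948, 0.10545653104782104), (0.11968021094799042, 0.12034285068511963), 87.94881439208984) (238, 230, 68, 68)
(210, 227, 18, 18) 136.5
(211, 282, 18, 18) 119.5
(278, 207, 64, 12) 96.5
(277, 199, 10, 10) 63.0
(204, 319, 7, 6) 22.0
(347, 312, 6, 6) 20.5
(204, 204, 6, 6) 20.0
(340, 198, 5, 6) 14.5
scene base ((0.528849720954895, 0.09534244239330292), (0.26006779074668884, 0.29370322823524475), 4.072508811950684) 
 [[ 0.3887149   0.2325884 ]
 [ 0.40957344 -0.06037323]
 [ 0.66898453 -0.04190351]
 [ 0.648126    0.2510581 ]]
roundel ((0.5153322815895081, 0.10219404101371765), 0.06007544696331024) ((0.5152549147605896, 0.1022789254784584), (0.11926547437906265, 0.11958873271942139), 133.74330139160156) (332, 217, 75, 62)
(283, 278, 79, 44) 645.0
(332, 253, 70, 35) 381.5
(419, 277, 23, 25) 318.0
(415, 224, 21, 23) 281.5
(276, 313, 8, 8) 40.5
(443, 321, 9, 8) 39.5
(286, 204, 7, 6) 25.0
(432, 210, 7, 6) 23.5
```

View pics/crop0.png

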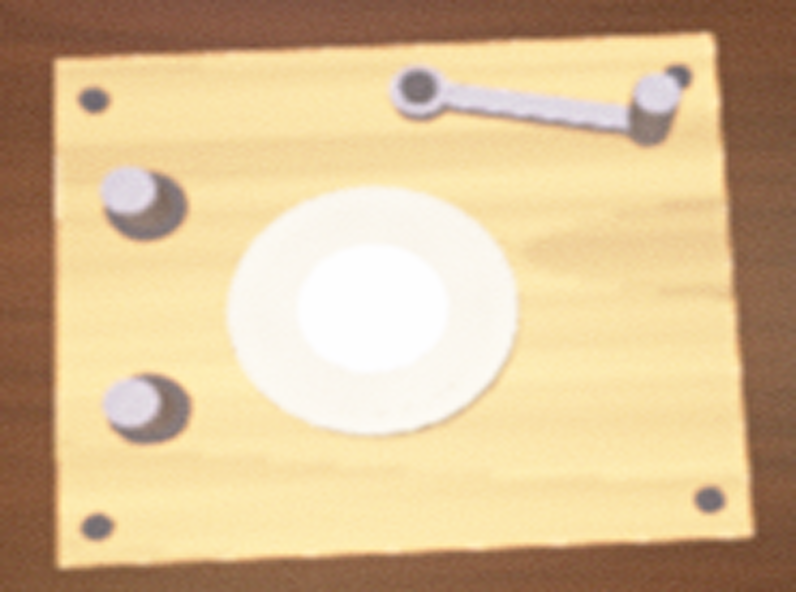

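White plaster disc confirmed: circle radius comes out at 60 mm at z=38 mm. Crop top-faces: posts (128,191) and (131,402), hinge (418,90), handle (657,94).

```bash
python3 - <<'E'
from h import *
f=lambda p:(185+p[0]/4.3-.4,180+p[1]/3.7-.4)
c=eyes.get_calibration("top")
P={k:ray(c,f(p),z)[0] for k,p,z in(("R",(128,191),.048),("L",(131,402),.048),("hinge",(418,90),.038),("handle",(657,94),.08))}
def rep(P):
    for k in P:print(k,P[k].round(4))
    x=P["R"]-P["L"];print("postdist",np.linalg.norm(x),"ang",np.degrees(np.arctan2(x[1],x[0])),"gate len",np.linalg.norm(P["hinge"]-P["handle"]))
    a=np.arctan2(x[1],x[0]); 
    Rm=np.array([[np.cos(a),-np.sin(a)],[np.sin(a),np.cos(a)]])
    print("seat from posts",(P["R"]+P["L"])/2-Rm@[0,.0509],"hinge in jig from that",Rm.T@(P["hinge"]-((P["R"]+P["L"])/2-Rm@[0,.0509])))
    d=Rm.T@(P["handle"]-P["hinge"]);print("gate",np.pi+0-np.arctan2(d[1],d[0])if 0 else (np.arctan2(d[1],d[0])-np.pi)%(2*np.pi))
rep(P)
c=eyes.get_calibration("scene")
rep({k:ray(c,p,z)[0] for k,p,z in(("R",(434,280.5),.048),("L",(429,227.5),.048),("hinge",(355,310),.038),("handle",(290,279),.08))})
for n,p in(("scene",[[287,204],[435,210.5],[445.5,324.5],[278,317]]),("top",[[204,204],])):
    print(ray(eyes.get_calibration(n),p,.008))
E
```

```text
R [0.5685 0.2075]
L [0.4676 0.2   ]
hinge [0.6244 0.0905]
handle [ 0.6129 -0.0083]
postdist 0.10122647344538994 ang 4.235658186467344 gate len 0.09937162215192158
seat from posts [0.52178537 0.15302321] hinge in jig from that [ 0.09768379 -0.0699741 ]
gate 1.381250555328939
R [0.5715 0.2042]
L [0.4725 0.1971]
hinge [0.6307 0.0886]
handle [ 0.6138 -0.0103]
postdist 0.09929351471695524 ang 4.09548089588261 gate len 0.10039059676618764
seat from posts [0.52564992 0.14992182] hinge in jig from that [ 0.10041908 -0.06862747]
gate 1.3302929352820003
[[ 0.42231825 -0.04453373]
 [ 0.40453957  0.21524541]
 [ 0.62311066  0.22875403]
 [ 0.64138959 -0.0268099 ]]
[[0.62910637 0.23906456]]
```

servo_tool(
  targets=[
    {"delta_pos":[0,0,0],"turn":[0,0,6.75],"fingers":70},
    {"delta_pos":[0,0,0],"turn":[0,0,6.75],"fingers":70},
    {"delta_pos":[0,0,0],"turn":[0,0,6.75],"fingers":70},
    {"delta_pos":[0,0,0],"turn":[0,0,6.75],"fingers":70},
    {"delta_pos":[0,0,0],"turn":[0,0,6.75],"fingers":70},
    {"delta_pos":[0,0,0],"turn":[0,0,6.75],"fingers":70},
    {"delta_pos":[0,0,0],"turn":[0,0,6.75],"fingers":70},
    {"delta_pos":[0,0,0],"turn":[0,0,6.75],"fingers":70},
    {"delta_pos":[0,0,0],"turn":[0,0,6.75],"fingers":70},
    {"delta_pos":[0,0,0],"turn":[0,0,6.75],"fingers":70},
    {"delta_pos":[-1.6,0.8,0],"turn":[0,0,0],"fingers":70},
  ],
)

```text
clock: 1.02
eef_pos: [0.2029, 0.5796, 0.3029]
eef_rot: [0.682, 0.731, -0.001, -0.0]
force: [-0.7, -0.3, -0.4]
width: 0.0602
grasp_force: 0.0
```

servo_tool(
  targets=[
    {"delta_pos":[-3.5,1.6,0],"turn":[0,0,0],"fingers":70},
    {"delta_pos":[-3.5,1.6,0],"turn":[0,0,0],"fingers":70},
    {"delta_pos":[-3.5,1.6,0],"turn":[0,0,0],"fingers":70},
    {"delta_pos":[-3.5,1.6,0],"turn":[0,0,0],"fingers":70},
    {"delta_pos":[-3.5,1.6,0],"turn":[0,0,0],"fingers":70},
    {"delta_pos":[-3.5,1.6,0],"turn":[0,0,0],"fingers":70},
    {"delta_pos":[-3.5,1.6,0],"turn":[0,0,0],"fingers":70},
    {"delta_pos":[-3.5,1.6,0],"turn":[0,0,0],"fingers":70},
    {"delta_pos":[-3.5,1.6,0],"turn":[0,0,0],"fingers":70},
    {"delta_pos":[-3.5,1.6,0],"turn":[0,0,0],"fingers":70},
    {"delta_pos":[-3.5,1.6,0],"turn":[0,0,0],"fingers":70},
    {"delta_pos":[0,0,0],"turn":[0,0,0],"fingers":70},
  ],
)

```text
clock: 2.02
eef_pos: [0.4123, 0.1999, 0.3041]
eef_rot: [0.684, 0.729, 0.0, 0.001]
force: [0.4, -0.9, 0.4]
width: 0.0601
grasp_force: 0.0
```

servo_tool(
  targets=[
    {"delta_pos":[-3.2,1.6,1.7],"turn":[0,0,0],"fingers":70},
    {"delta_pos":[-3.2,1.6,1.7],"turn":[0,0,0],"fingers":70},
    {"delta_pos":[-3.2,1.6,1.7],"turn":[0,0,0],"fingers":70},
    {"delta_pos":[-3.2,1.6,1.7],"turn":[0,0,0],"fingers":70},
    {"delta_pos":[-3.2,1.6,1.7],"turn":[0,0,0],"fingers":70},
    {"delta_pos":[-3.1,1.7,1.5],"turn":[0,0,0.5],"fingers":70},
    {"delta_pos":[0,0,0],"turn":[0,0,0],"fingers":70},
    {"delta_pos":[0,0,0],"turn":[0,0,0],"fingers":70},
  ],
)

```text
clock: 2.68
eef_pos: [0.5197, 0.0215, 0.2026]
eef_rot: [0.685, 0.728, -0.002, -0.0]
force: [0.9, 0.4, 1.0]
width: 0.0599
grasp_force: 0.0
```

```bash
python3 - <<'E'
from h import *
import pickle
c=eyes.get_calibration("wrist");im=eyes.snapshot("wrist");cv2.imwrite("pics/w1.png",im);pickle.dump(c,open("w1.pkl","wb"))
print(c,sensors.state()["eef_pos"],sensors.state()["eef_rot"])
E
```

```text
{'fx': 371.64829954431775, 'fy': 371.64829954431775, 'cx': 319.20375105676334, 'cy': 238.5712621123762, 'R': array([[ 0.99822175,  0.05954208, -0.00284183],
       [ 0.05752968, -0.94980764,  0.30749925],
       [ 0.01560995, -0.30711593, -0.95154408]]), 't': array([-0.51889026, -0.01932541,  0.28074265])} [0.51963888 0.0232049  0.20331336] [ 6.84513313e-01  7.28999934e-01 -7.34329187e-04 -2.86982454e-04]
```

View pics/w1.png

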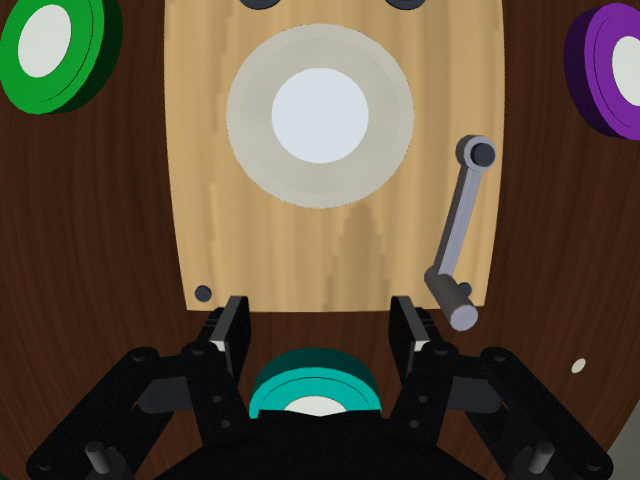

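Wrist view: roundel rim centred at (320,116), hinge top (482,154), handle top (463,317), turquoise look-alike beyond the base. The posts are cropped at the top edge.

```bash
python3 - <<'E'
from h import *
import pickle
c=pickle.load(open("w1.pkl","rb"));im=cv2.imread("pics/w1.png")
hsv=cv2.cvtColor(im,cv2.COLOR_BGR2HSV);S=hsv[...,1]
m=np.zeros(S.shape,bool);m[15:220,210:430]=1;m&=(S<60)
k=cv2.convexHull(big(m)[0])[:,0];print(cv2.boundingRect(k),cv2.fitEllipse(ray(c,k,.038,True).astype(np.float32)))
print("hinge",ray(c,(482,154),.038,True),"handle",ray(c,(463.5,317.5),.08,True),"screws",ray(c,[(203.5,293.5),(466,289)],.008,True))
print("base corners",ray(c,[(187,310),(484,306)],.008,True))
E
```

```text
(226, 23, 188, 186) ((0.5139616131782532, 0.10335661470890045), (0.1184205561876297, 0.11861079931259155), 9.412674903869629)
hinge [[0.62318552 0.0889782 ]] handle [[ 0.61100406 -0.00940712]] screws [[ 0.42737422 -0.03916945]
 [ 0.6432016  -0.0228454 ]]
base corners [[ 0.41123972 -0.05642438]
 [ 0.66441366 -0.03869155]]
```

servo_tool(
  targets=[
    {"delta_pos":[0,0,2.5],"turn":[0,0,-0.6],"fingers":70},
    {"delta_pos":[0,0,3],"turn":[0,0,0],"fingers":70},
    {"delta_pos":[0,0,2.5],"turn":[0,0,0],"fingers":70},
    {"delta_pos":[0,0,2],"turn":[0,0,0],"fingers":70},
    {"delta_pos":[0,0,1.2],"turn":[0,0,0],"fingers":70},
    {"delta_pos":[0.3,0,0],"turn":[0,0,0],"fingers":70},
    {"delta_pos":[0.3,0,0],"turn":[0,0,0],"fingers":70},
    {"delta_pos":[0.2,0,0],"turn":[0,0,0],"fingers":70},
    {"delta_pos":[0,0,0],"turn":[0,0,0],"fingers":70},
    {"delta_pos":[0,0,0],"turn":[0,0,0],"fingers":70},
  ],
)

```text
clock: 3.57
eef_pos: [0.5199, 0.0319, 0.093]
eef_rot: [0.68, 0.733, 0.001, 0.0]
force: [-0.1, 0.2, 0.1]
width: 0.0597
grasp_force: 0.0
```

```bash
python3 - <<'E'
from h import *
import pickle
c=eyes.get_calibration("wrist");im=eyes.snapshot("wrist");cv2.imwrite("pics/w2.png",im);pickle.dump(c,open("w2.pkl","wb"))
s=sensors.state();print(s["eef_pos"],s["eef_rot"],s["force"])
E
```

```text
[0.51974347 0.03167348 0.09281256] [6.80101089e-01 7.33117858e-01 7.94854727e-04 2.87218898e-04] [-0.66062694  0.55070873  0.02684239]
```

View pics/w2.png

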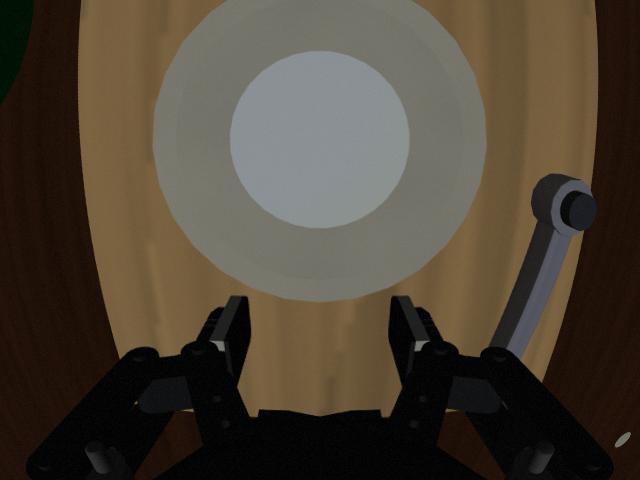

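Disc centred between the fingers at (320,139), with both fingers below its top; lowering 4 mm and pushing.

servo_tool(
  targets=[
    {"delta_pos":[0.1,0,0.4],"turn":[0,0,0],"fingers":70},
    {"delta_pos":[0.2,0,0],"turn":[0,0,0],"fingers":70},
    {"delta_pos":[0.2,0,0],"turn":[0,0,0],"fingers":70},
    {"delta_pos":[0.2,0,0],"turn":[0,0,0],"fingers":70},
    {"delta_pos":[0.2,0,0],"turn":[0,0,0],"fingers":70},
    {"delta_pos":[0.2,0,0],"turn":[0,0,0],"fingers":70},
    {"delta_pos":[0.2,0,0],"turn":[0,0,0],"fingers":70},
    {"delta_pos":[0.2,0.04,0],"turn":[0,0,0],"fingers":70},
    {"delta_pos":[0.2,0.04,0],"turn":[0,0,0],"fingers":70},
    {"delta_pos":[0.2,0.04,0],"turn":[0,0,0],"fingers":70},
    {"delta_pos":[0.2,0.04,0],"turn":[0,0,0],"fingers":70},
    {"delta_pos":[0.2,0.04,0],"turn":[0,0,0],"fingers":70},
  ],
)

```text
clock: 4.62
eef_pos: [0.5195, 0.0545, 0.0879]
eef_rot: [0.68, 0.733, -0.0, -0.0]
force: [-0.7, -3.3, 0.5]
width: 0.0598
grasp_force: 1.5
```

servo_tool(
  targets=[
    {"delta_pos":[0.2,0.05,0],"turn":[0,0,0],"fingers":70},
    {"delta_pos":[0.2,0.05,0],"turn":[0,0,0],"fingers":70},
    {"delta_pos":[0.2,0.05,0],"turn":[0,0,0],"fingers":70},
    {"delta_pos":[0.2,0.05,0],"turn":[0,0,0],"fingers":70},
    {"delta_pos":[0.2,0.05,0],"turn":[0,0,0],"fingers":70},
    {"delta_pos":[0.2,0.05,0],"turn":[0,0,0],"fingers":70},
    {"delta_pos":[0.2,0.05,0],"turn":[0,0,0],"fingers":70},
    {"delta_pos":[0.2,0.05,0],"turn":[0,0,0],"fingers":70},
    {"delta_pos":[0.2,0.05,0],"turn":[0,0,0],"fingers":70},
    {"delta_pos":[0.2,0.05,0],"turn":[0,0,0],"fingers":70},
    {"delta_pos":[0.2,0.05,0],"turn":[0,0,0],"fingers":70},
  ],
)

```text
clock: 5.53
eef_pos: [0.5234, 0.077, 0.0879]
eef_rot: [0.68, 0.733, 0.0, -0.0]
force: [-0.3, -2.5, 0.9]
width: 0.0598
grasp_force: 1.4
```

```bash
cat > m.py <<'E'
from h import *
import sys
def roundel(n,roi):
    im=eyes.snapshot(n);c=eyes.get_calibration(n);hsv=cv2.cvtColor(im,cv2.COLOR_BGR2HSV)
    m=np.zeros(im.shape[:2],bool);m[roi[0]:roi[1],roi[2]:roi[3]]=1
    m&=(hsv[...,1]<45)&(hsv[...,2]>205)
    k=cv2.convexHull(big(m)[0])[:,0];w=ray(c,k,.038).astype(np.float32)
    return im,cv2.minEnclosingCircle(w),cv2.fitEllipse(w)
if __name__=="__main__":
    im,a,b=roundel("scene",(195,345,262,465));print(a,b);cv2.imwrite("pics/%s.png"%sys.argv[1],cv2.resize(im[180:360,250:480],None,fx=3.3,fy=3.3,interpolation=cv2.INTER_CUBIC))
    s=sensors.state();print(s["clock"],s["eef_pos"],s["force"])
E
python3 m.py s1
```

```text
((0.5192909836769104, 0.13763181865215302), 0.059911005198955536) ((0.519813060760498, 0.14093159139156342), (0.11076536029577255, 0.12080331891775131), 81.15469360351562)
5.5833 [0.52346941 0.07751727 0.08789582] [-0.40064882 -3.02719631  0.2967506 ]
```

View pics/s1.png

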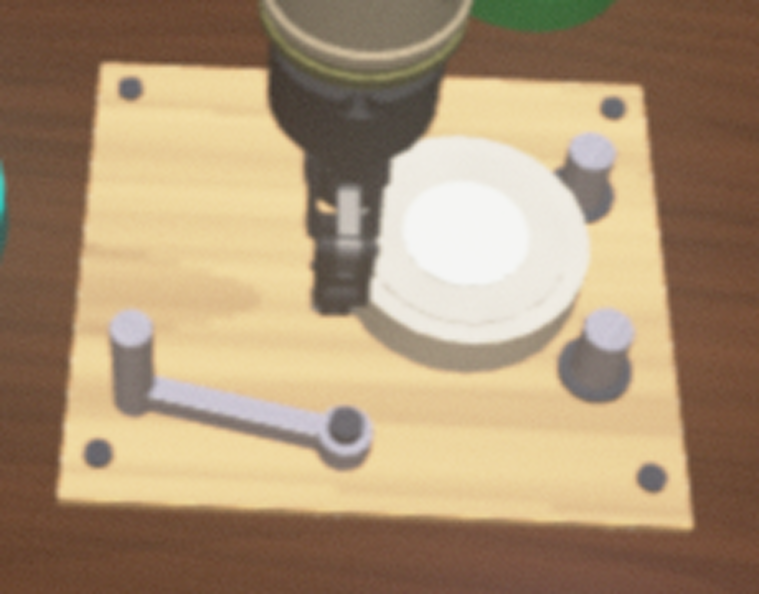

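servo_tool(
  targets=[
    {"delta_pos":[0.1,0.04,0],"turn":[0,0,0],"fingers":70},
    {"delta_pos":[0.1,0.04,0],"turn":[0,0,0],"fingers":70},
    {"delta_pos":[0.1,0.04,0],"turn":[0,0,0],"fingers":70},
    {"delta_pos":[0.1,0.04,0],"turn":[0,0,0],"fingers":70},
    {"delta_pos":[0.1,0.04,0],"turn":[0,0,0],"fingers":70},
    {"delta_pos":[0.1,0.04,0],"turn":[0,0,0],"fingers":70},
    {"delta_pos":[0.1,0.04,0],"turn":[0,0,0],"fingers":70},
    {"delta_pos":[0.1,0.04,0],"turn":[0,0,0],"fingers":70},
  ],
)

```text
clock: 6.25
eef_pos: [0.526, 0.0851, 0.0879]
eef_rot: [0.68, 0.733, 0.0, -0.0]
force: [-1.0, -3.7, 0.8]
width: 0.0598
grasp_force: 1.5
```

servo_tool(
  targets=[
    {"delta_pos":[0.07,0,0],"turn":[0,0,0],"fingers":70},
    {"delta_pos":[0.07,0,0],"turn":[0,0,0],"fingers":70},
  ],
)

```text
clock: 6.42
eef_pos: [0.526, 0.0865, 0.0879]
eef_rot: [0.68, 0.733, 0.0, 0.0]
force: [0.3, -3.3, -0.0]
width: 0.0596
grasp_force: 1.3
```

servo_tool(
  targets=[
    {"delta_pos":[0.05,0,0],"turn":[0,0,0],"fingers":70},
    {"delta_pos":[0.05,0,0],"turn":[0,0,0],"fingers":70},
  ],
)

```text
clock: 6.58
eef_pos: [0.5259, 0.0875, 0.0879]
eef_rot: [0.68, 0.733, 0.0, 0.0]
force: [0.6, -2.2, -0.6]
width: 0.0598
grasp_force: 1.3
```

servo_tool(
  targets=[
    {"delta_pos":[0.05,0,0],"turn":[0,0,0],"fingers":70},
    {"delta_pos":[0.03,0,0],"turn":[0,0,0],"fingers":70},
  ],
)

```text
clock: 6.75
eef_pos: [0.5258, 0.0883, 0.0879]
eef_rot: [0.68, 0.733, 0.0, 0.0]
force: [0.0, -1.9, -0.9]
width: 0.0596
grasp_force: 1.3
```

servo_tool(
  targets=[
    {"delta_pos":[0.04,0,0],"turn":[0,0,0],"fingers":70},
    {"delta_pos":[0.03,0,0],"turn":[0,0,0],"fingers":70},
  ],
)

```text
clock: 6.92
eef_pos: [0.5257, 0.0889, 0.0879]
eef_rot: [0.68, 0.733, 0.0, -0.0]
force: [0.1, -3.2, -0.4]
width: 0.0596
grasp_force: 1.3
```

servo_tool(
  targets=[
    {"delta_pos":[0.04,0,0],"turn":[0,0,0],"fingers":70},
    {"delta_pos":[0.03,0,0],"turn":[0,0,0],"fingers":70},
  ],
)

```text
clock: 7.08
eef_pos: [0.5257, 0.0896, 0.0879]
eef_rot: [0.68, 0.733, 0.0, 0.0]
force: [0.7, -4.6, 0.2]
width: 0.0596
grasp_force: 1.9
```

servo_tool(
  targets=[
    {"delta_pos":[0.04,0,0],"turn":[0,0,0],"fingers":70},
    {"delta_pos":[0.03,0,0],"turn":[0,0,0],"fingers":70},
  ],
)

```text
clock: 7.25
eef_pos: [0.5257, 0.0897, 0.0879]
eef_rot: [0.68, 0.733, -0.0, 0.0]
force: [1.7, -6.4, -0.3]
width: 0.0596
grasp_force: 2.7
```

servo_tool(
  targets=[
    {"delta_pos":[0.04,0,0],"turn":[0,0,0],"fingers":70},
    {"delta_pos":[0.03,0,0],"turn":[0,0,0],"fingers":70},
  ],
)

```text
clock: 7.42
eef_pos: [0.5258, 0.0899, 0.088]
eef_rot: [0.681, 0.733, -0.0, 0.001]
force: [1.9, -7.5, -0.6]
width: 0.0599
grasp_force: 3.5
```

servo_tool(
  targets=[
    {"delta_pos":[0,0.04,0],"turn":[0,0,0],"fingers":70},
    {"delta_pos":[0,0.03,0],"turn":[0,0,0],"fingers":70},
  ],
)

```text
clock: 7.58
eef_pos: [0.5261, 0.09, 0.0878]
eef_rot: [0.68, 0.733, -0.001, 0.0]
force: [-0.9, -6.7, 1.8]
width: 0.0596
grasp_force: 3.3
```

servo_tool(
  targets=[
    {"delta_pos":[0.04,0,0],"turn":[0,0,0],"fingers":70},
    {"delta_pos":[0.04,0,0],"turn":[0,0,0],"fingers":70},
  ],
)

```text
clock: 7.75
eef_pos: [0.5262, 0.0902, 0.0879]
eef_rot: [0.681, 0.733, -0.001, 0.001]
force: [1.1, -9.9, 1.4]
width: 0.0597
grasp_force: 4.5
```

servo_tool(
  targets=[
    {"delta_pos":[0.04,0,0],"turn":[0,0,0],"fingers":70},
    {"delta_pos":[0.04,0,0],"turn":[0,0,0],"fingers":70},
  ],
)

```text
clock: 7.92
eef_pos: [0.5263, 0.0903, 0.0879]
eef_rot: [0.681, 0.733, -0.001, 0.001]
force: [1.1, -13.1, 0.9]
width: 0.0602
grasp_force: 5.4
```

Both posts bear evenly: Fy is 13 N and lateral force is about 0 in jig axes. Back off and check.

servo_tool(
  targets=[
    {"delta_pos":[-0.2,0,0],"turn":[0,0,0],"fingers":70},
    {"delta_pos":[-0.6,0,0],"turn":[0,0,0],"fingers":70},
    {"delta_pos":[-1.2,0,0],"turn":[0,0,0],"fingers":70},
    {"delta_pos":[-1,0,0.02],"turn":[0,0,0],"fingers":70},
    {"delta_pos":[0,0,-2.5],"turn":[0,0,0],"fingers":70},
    {"delta_pos":[0,0,-3.5],"turn":[0,0,0],"fingers":60},
    {"delta_pos":[-2,0,-3.5],"turn":[0,0,0],"fingers":40},
    {"delta_pos":[-3,0,-2.5],"turn":[0,0,0],"fingers":16},
    {"delta_pos":[-3,0,0],"turn":[0,0,0],"fingers":16},
    {"delta_pos":[-2,0,0],"turn":[0,0,0],"fingers":16},
    {"delta_pos":[0,0,0],"turn":[0,0,0],"fingers":16},
  ],
)

```text
clock: 8.83
eef_pos: [0.5356, -0.0428, 0.2086]
eef_rot: [0.683, 0.731, 0.0, 0.001]
force: [0.1, 0.5, -0.1]
width: 0.0135
grasp_force: 0.0
```

```bash
python3 - <<'E'
from m import *
import pickle
for n,roi in(("scene",(195,345,262,465)),("top",(180,340,190,365))):
    im,a,b=roundel(n,roi);cv2.imwrite(f"pics/{n}2.png",im);print(n,a,b)
c=eyes.get_calibration("wrist");im=eyes.snapshot("wrist");cv2.imwrite("pics/w3.png",im);pickle.dump(c,open("w3.pkl","wb"))
s=sensors.state();print(s["clock"],s["eef_pos"],s["eef_rot"],s["force"],s["width"],s["joint_positions"])
E
```

```text
scene ((0.527800440788269, 0.15766826272010803), 0.06920124590396881) ((0.5254033803939819, 0.15494666993618011), (0.11595165729522705, 0.1360609084367752), 145.14279174804688)
top ((0.521975040435791, 0.15318943560123444), 0.05962882190942764) ((0.5218784213066101, 0.1532992720603943), (0.117931067943573, 0.11862286925315857), 129.89239501953125)
8.9833 [ 0.53561361 -0.03701732  0.20747177] [ 6.80401110e-01  7.32839829e-01  9.41846255e-05 -3.25358151e-04] [ 0.13685718  0.07886926 -0.30013046] 0.01347131196395147 [-0.6200381   0.24925933  0.69347232  1.84633564 -0.17771208  1.10869439
  0.21219063]
```

View pics/w3.png

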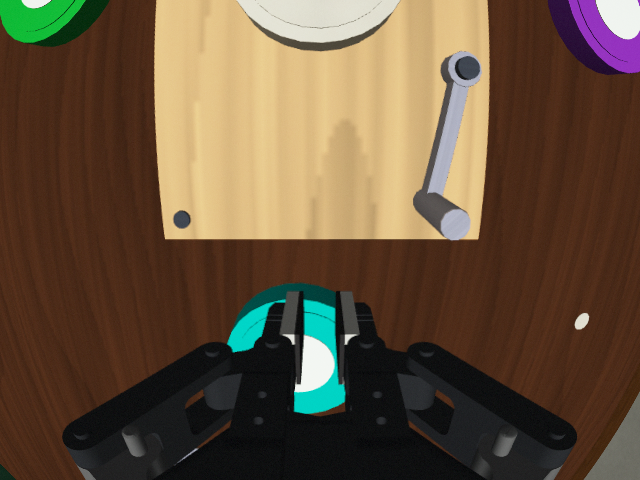

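Top view puts the roundel at (0.522,0.153), and the post-derived seat is (0.5218,0.1530), so it is seated. The wrist view has the handle untouched at (455,224). Next I turn the tool to cradle the handle from behind.

servo_tool(
  targets=[
    {"delta_pos":[0,2,0],"turn":[0,0,-6.7],"fingers":16},
    {"delta_pos":[0,2,0],"turn":[0,0,-6.7],"fingers":16},
    {"delta_pos":[0,2,0],"turn":[0,0,-6.7],"fingers":16},
    {"delta_pos":[0,2,0],"turn":[0,0,-6.7],"fingers":16},
    {"delta_pos":[0,0,0],"turn":[0,0,-6.7],"fingers":16},
    {"delta_pos":[0,0,0],"turn":[0,0,-6.7],"fingers":16},
    {"delta_pos":[0,0,0],"turn":[0,0,-6.7],"fingers":16},
    {"delta_pos":[0,0,0],"turn":[0,0,-6.7],"fingers":16},
    {"delta_pos":[0,0,0],"turn":[0,0,-6.7],"fingers":16},
    {"delta_pos":[0,0,0],"turn":[0,0,0],"fingers":16},
    {"delta_pos":[0,0,0],"turn":[0,0,0],"fingers":16},
  ],
)

```text
clock: 9.9
eef_pos: [0.6125, -0.0163, 0.2073]
eef_rot: [0.221, 0.975, 0.0, -0.0]
force: [-0.6, 0.3, -0.5]
width: 0.0141
grasp_force: 0.0
```

```bash
cat > g.py <<'E'
from h import *
from scipy.spatial.transform import Rotation as Ro
def go(p):
    s=sensors.state();R=Ro.from_quat(s["eef_rot"]).as_matrix()
    print("clock",s["clock"],"pos",s["eef_pos"].round(4),"x-ang",np.degrees(np.arctan2(R[1,0],R[0,0])).round(2),"tilt",R[:,2].round(3),"d_cm",(R.T@(np.array(p)-s["eef_pos"])*100).round(2),"F",s["force"].round(1))
E
python3 -c "
from g import *
go([.6562,-.0299,.115])"
```

```text
clock 9.9 pos [ 0.6125 -0.0163  0.2073] x-ang 154.45 tilt [-0.001  0.001 -1.   ] d_cm [-4.53  0.66  9.23] F [-0.6  0.3 -0.5]
```

servo_tool(
  targets=[
    {"delta_pos":[-2.2,0.3,0],"turn":[0,0,0],"fingers":16},
    {"delta_pos":[-2.3,0.3,0],"turn":[0,0,0],"fingers":16},
    {"delta_pos":[0,0,2],"turn":[0,0,0],"fingers":16},
    {"delta_pos":[0,0,3],"turn":[0,0,0],"fingers":16},
    {"delta_pos":[0,0,2.5],"turn":[0,0,0],"fingers":16},
    {"delta_pos":[0,0,1.7],"turn":[0,0,0],"fingers":16},
    {"delta_pos":[0,0,0],"turn":[0,0,0],"fingers":16},
    {"delta_pos":[0,0,0],"turn":[0,0,0],"fingers":16},
  ],
)

```text
clock: 10.57
eef_pos: [0.6555, -0.0308, 0.1152]
eef_rot: [0.221, 0.975, -0.0, -0.001]
force: [0.4, 0.2, 0.9]
width: 0.0139
grasp_force: 0.0
```

```bash
python3 -c "
from g import *
import pickle
go([.613+.9*.018,-.009-.434*.018,.115])
c=eyes.get_calibration('wrist');pickle.dump(c,open('w4.pkl','wb'));cv2.imwrite('pics/w4.png',eyes.snapshot('wrist'))"
```

```text
clock 10.5667 pos [ 0.6555 -0.0308  0.1152] x-ang 154.46 tilt [-0.002 -0.    -1.   ] d_cm [2.97 0.13 0.02] F [0.4 0.2 0.9]
```

View pics/w4.png

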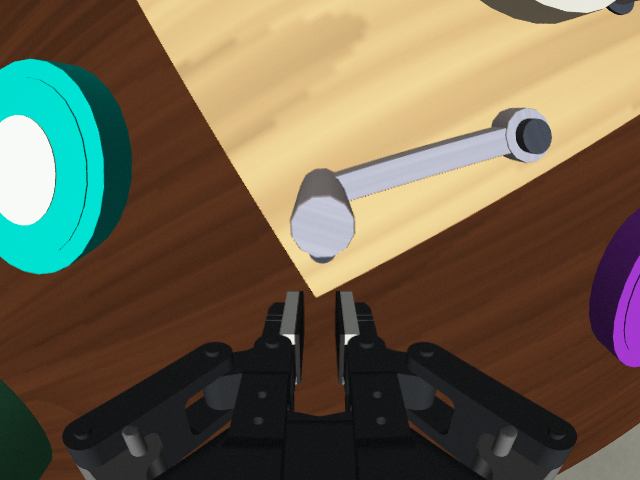

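Handle top at (323,225), midway between the fingers (x≈320). Working out the arc rows.

```bash
python3 - <<'E'
from h import *
from numpy import *
h=array([.6255,.0905]);b=4.25
def pose(th,ph):
    H=h+.1*array([cos(radians(180+b+th)),sin(radians(180+b+th))]);a=radians(90+b+ph);t=array([cos(a),sin(a)])
    return H-.018*t,a
th=linspace(79,7,21);ph=linspace(60.2,4.2,21)
p,a=pose(th[0],ph[0]);print(p)
for i in range(1,21):
    q,a2=pose(th[i],ph[i]);d=(q-p)*100;x=array([cos(a),sin(a)]);y=array([-sin(a),cos(a)])*-1
    print(i,(d@x).round(2),(d@y).round(2),(-(a2-a)*57.2958).round(2),q.round(4));p,a=q,a2
E
```

```text
[ 0.62998603 -0.01657022]
1 0.6 -0.27 2.8 [ 0.6234 -0.0164]
2 0.61 -0.26 2.8 [ 0.6168 -0.0159]
3 0.61 -0.25 2.8 [ 0.6103 -0.0149]
4 0.61 -0.25 2.8 [ 0.6038 -0.0135]
5 0.61 -0.24 2.8 [ 0.5975 -0.0118]
6 0.61 -0.23 2.8 [ 0.5913 -0.0096]
7 0.62 -0.22 2.8 [ 0.5853 -0.0071]
8 0.62 -0.21 2.8 [ 0.5794 -0.0042]
9 0.62 -0.2 2.8 [ 0.5738 -0.001 ]
10 0.62 -0.19 2.8 [0.5683 0.0026]
11 0.62 -0.19 2.8 [0.5631 0.0065]
12 0.62 -0.18 2.8 [0.5582 0.0107]
13 0.63 -0.17 2.8 [0.5535 0.0152]
14 0.63 -0.16 2.8 [0.5492 0.02  ]
15 0.63 -0.15 2.8 [0.5451 0.025 ]
16 0.63 -0.14 2.8 [0.5414 0.0303]
17 0.63 -0.13 2.8 [0.538  0.0357]
18 0.63 -0.13 2.8 [0.535  0.0414]
19 0.63 -0.12 2.8 [0.5324 0.0472]
20 0.63 -0.11 2.8 [0.5301 0.0532]
```

servo_tool(
  targets=[
    {"delta_pos":[0.5,0.05,0],"turn":[0,0,0],"fingers":16},
    {"delta_pos":[0.5,0.05,0],"turn":[0,0,0],"fingers":16},
    {"delta_pos":[0.5,0,0],"turn":[0,0,0],"fingers":16},
    {"delta_pos":[0.4,0,0],"turn":[0,0,0],"fingers":16},
    {"delta_pos":[0.3,0,0],"turn":[0,0,0],"fingers":16},
    {"delta_pos":[0.3,0,0],"turn":[0,0,0],"fingers":16},
    {"delta_pos":[0.3,0,0],"turn":[0,0,0],"fingers":16},
  ],
)

```text
clock: 11.2
eef_pos: [0.6307, -0.0182, 0.1159]
eef_rot: [0.22, 0.975, 0.0, 0.0]
force: [0.2, -0.4, 0.2]
width: 0.0136
grasp_force: 0.0
```

servo_tool(
  targets=[
    {"delta_pos":[0.6,-0.2,0],"turn":[0,0,2.8],"fingers":16},
    {"delta_pos":[0.6,-0.25,0],"turn":[0,0,2.8],"fingers":16},
    {"delta_pos":[0.6,-0.25,0],"turn":[0,0,2.8],"fingers":16},
    {"delta_pos":[0.6,-0.25,0],"turn":[0,0,2.8],"fingers":16},
    {"delta_pos":[0.6,-0.24,0],"turn":[0,0,2.8],"fingers":16},
  ],
)

```text
clock: 11.62
eef_pos: [0.5991, -0.0134, 0.1159]
eef_rot: [0.339, 0.941, 0.0, 0.001]
force: [1.1, -0.3, -0.4]
width: 0.0135
grasp_force: 0.7
```

Cradled and moving at about 1.2 N, on track with the arc.

servo_tool(
  targets=[
    {"delta_pos":[0.61,-0.22,0],"turn":[0,0,2.8],"fingers":16},
    {"delta_pos":[0.62,-0.22,0],"turn":[0,0,2.8],"fingers":16},
    {"delta_pos":[0.62,-0.21,0],"turn":[0,0,2.8],"fingers":16},
    {"delta_pos":[0.62,-0.2,0],"turn":[0,0,2.8],"fingers":16},
    {"delta_pos":[0.62,-0.19,0],"turn":[0,0,2.8],"fingers":16},
    {"delta_pos":[0.62,-0.18,0],"turn":[0,0,2.8],"fingers":16},
    {"delta_pos":[0.62,-0.18,0],"turn":[0,0,2.8],"fingers":16},
    {"delta_pos":[0.63,-0.17,0],"turn":[0,0,2.8],"fingers":16},
  ],
)

```text
clock: 12.28
eef_pos: [0.555, 0.0133, 0.1158]
eef_rot: [0.515, 0.857, -0.0, 0.0]
force: [0.3, -2.1, 0.0]
width: 0.0136
grasp_force: 1.4
```

servo_tool(
  targets=[
    {"delta_pos":[0.63,-0.16,0],"turn":[0,0,2.8],"fingers":16},
    {"delta_pos":[0.63,-0.15,0],"turn":[0,0,2.8],"fingers":16},
    {"delta_pos":[0.63,-0.14,0],"turn":[0,0,2.8],"fingers":16},
    {"delta_pos":[0.63,-0.13,0],"turn":[0,0,2.8],"fingers":16},
    {"delta_pos":[0.5,-0.1,0],"turn":[0,0,2.8],"fingers":16},
    {"delta_pos":[0.3,-0.06,0],"turn":[0,0,2.8],"fingers":16},
    {"delta_pos":[0,0,0],"turn":[0,0,0],"fingers":16},
  ],
)

```text
clock: 12.87
eef_pos: [0.5349, 0.0419, 0.1154]
eef_rot: [0.635, 0.773, -0.001, -0.001]
force: [-3.7, -2.0, -0.1]
width: 0.0137
grasp_force: 1.4
```

```bash
python3 -c "
from g import *
go([.5279,.0645,.116])"
```

```text
clock 12.8667 pos [0.5349 0.0419 0.1154] x-ang 101.21 tilt [-0.002 -0.    -1.   ] d_cm [ 2.36 -0.24 -0.06] F [-3.7 -2.  -0.1]
```

servo_tool(
  targets=[
    {"delta_pos":[0.25,-0.06,0],"turn":[0,0,0.7],"fingers":16},
    {"delta_pos":[0.25,-0.06,0],"turn":[0,0,0.7],"fingers":16},
    {"delta_pos":[0.25,-0.05,0],"turn":[0,0,0.7],"fingers":16},
    {"delta_pos":[0.25,-0.03,0],"turn":[0,0,0.7],"fingers":16},
    {"delta_pos":[0.25,-0.02,0],"turn":[0,0,0.7],"fingers":16},
    {"delta_pos":[0.25,0,0],"turn":[0,0,0.7],"fingers":16},
    {"delta_pos":[0.2,0,0],"turn":[0,0,0.7],"fingers":16},
  ],
)

```text
clock: 13.45
eef_pos: [0.5297, 0.058, 0.1152]
eef_rot: [0.666, 0.746, -0.001, -0.001]
force: [-9.3, -3.3, 4.5]
width: 0.0136
grasp_force: 4.1
```

servo_tool(
  targets=[
    {"delta_pos":[0.12,0,0],"turn":[0,0,0],"fingers":16},
    {"delta_pos":[0.1,0,0],"turn":[0,0,0],"fingers":16},
  ],
)

```text
clock: 13.62
eef_pos: [0.5294, 0.0602, 0.1151]
eef_rot: [0.666, 0.746, -0.001, -0.001]
force: [-7.7, -2.5, 2.3]
width: 0.0136
grasp_force: 3.7
```

servo_tool(
  targets=[
    {"delta_pos":[0.07,0,0],"turn":[0,0,0],"fingers":16},
    {"delta_pos":[0.06,0,0],"turn":[0,0,0],"fingers":16},
  ],
)

```text
clock: 13.78
eef_pos: [0.5292, 0.0615, 0.1151]
eef_rot: [0.666, 0.746, -0.001, -0.001]
force: [-8.2, -3.3, 3.5]
width: 0.0136
grasp_force: 3.5
```

servo_tool(
  targets=[
    {"delta_pos":[0,-0.1,0],"turn":[0,0,0],"fingers":16},
    {"delta_pos":[0,-0.1,0],"turn":[0,0,0],"fingers":16},
  ],
)

```text
clock: 13.95
eef_pos: [0.5287, 0.0615, 0.1155]
eef_rot: [0.666, 0.746, 0.0, 0.0]
force: [0.2, -1.0, -0.9]
width: 0.0141
grasp_force: 0.9
```

servo_tool(
  targets=[
    {"delta_pos":[0.06,0,0],"turn":[0,0,0],"fingers":16},
    {"delta_pos":[0.06,0,0],"turn":[0,0,0],"fingers":16},
  ],
)

```text
clock: 14.12
eef_pos: [0.5286, 0.0627, 0.1157]
eef_rot: [0.666, 0.746, 0.0, 0.0]
force: [-1.3, -1.5, -1.1]
width: 0.0134
grasp_force: 1.2
```

servo_tool(
  targets=[
    {"delta_pos":[0.05,0,0],"turn":[0,0,0],"fingers":16},
    {"delta_pos":[0.05,0,0],"turn":[0,0,0],"fingers":16},
  ],
)

```text
clock: 14.28
eef_pos: [0.5285, 0.0637, 0.1157]
eef_rot: [0.666, 0.746, 0.0, -0.0]
force: [-2.3, -1.5, -1.1]
width: 0.0137
grasp_force: 1.3
```

servo_tool(
  targets=[
    {"delta_pos":[0.04,-0.02,0],"turn":[0,0,0],"fingers":16},
    {"delta_pos":[0.04,0,0],"turn":[0,0,0],"fingers":16},
  ],
)

```text
clock: 14.45
eef_pos: [0.5284, 0.0645, 0.1158]
eef_rot: [0.666, 0.746, 0.0, 0.0]
force: [-0.1, -1.3, -1.2]
width: 0.0135
grasp_force: 1.0
```

servo_tool(
  targets=[
    {"delta_pos":[0.04,0,0],"turn":[0,0,0],"fingers":16},
    {"delta_pos":[0.04,0,0],"turn":[0,0,0],"fingers":16},
  ],
)

```text
clock: 14.62
eef_pos: [0.5283, 0.0648, 0.1158]
eef_rot: [0.666, 0.746, 0.0, 0.0]
force: [0.1, -4.5, -1.0]
width: 0.014
grasp_force: 2.1
```

servo_tool(
  targets=[
    {"delta_pos":[0.04,0,0],"turn":[0,0,0],"fingers":16},
    {"delta_pos":[0.03,0,0],"turn":[0,0,0],"fingers":16},
  ],
)

```text
clock: 14.78
eef_pos: [0.5283, 0.065, 0.1158]
eef_rot: [0.666, 0.746, -0.0, 0.001]
force: [-0.2, -6.9, -1.5]
width: 0.0141
grasp_force: 2.8
```

Nose contact where predicted. One slight press more to close any residual gap, then withdraw.

servo_tool(
  targets=[
    {"delta_pos":[0.05,0,0],"turn":[0,0,0],"fingers":16},
    {"delta_pos":[0.05,0,0],"turn":[0,0,0],"fingers":16},
  ],
)

```text
clock: 14.95
eef_pos: [0.5282, 0.0652, 0.1158]
eef_rot: [0.667, 0.745, -0.0, 0.001]
force: [-0.2, -9.0, -0.3]
width: 0.0134
grasp_force: 4.3
```

servo_tool(
  targets=[
    {"delta_pos":[0.05,0,0],"turn":[0,0,0],"fingers":16},
    {"delta_pos":[0,0,0],"turn":[0,0,0],"fingers":16},
  ],
)

```text
clock: 15.12
eef_pos: [0.5283, 0.0653, 0.1158]
eef_rot: [0.667, 0.745, -0.001, 0.001]
force: [1.0, -10.3, -0.8]
width: 0.0139
grasp_force: 5.1
```

servo_tool(
  targets=[
    {"delta_pos":[-0.1,0,0],"turn":[0,0,0],"fingers":16},
    {"delta_pos":[-0.1,0,0],"turn":[0,0,0],"fingers":16},
    {"delta_pos":[-0.3,0,0],"turn":[0,0,0],"fingers":16},
    {"delta_pos":[-1,0,0],"turn":[0,0,0],"fingers":16},
    {"delta_pos":[-2,0,0],"turn":[0,0,0],"fingers":16},
    {"delta_pos":[-2,0,0],"turn":[0,0,0],"fingers":16},
    {"delta_pos":[-2,0,-2],"turn":[0,0,0],"fingers":16},
    {"delta_pos":[-3,0,-3],"turn":[0,0,0],"fingers":16},
    {"delta_pos":[-3,0,-3],"turn":[0,0,0],"fingers":16},
    {"delta_pos":[-2,0,-1],"turn":[0,0,0],"fingers":16},
    {"delta_pos":[0,0,0],"turn":[0,0,0],"fingers":16},
  ],
)

```text
clock: 16.03
eef_pos: [0.5464, -0.0913, 0.2081]
eef_rot: [0.668, 0.744, 0.002, 0.003]
force: [-0.8, -0.5, -0.3]
width: 0.0135
grasp_force: 0.0
```

```bash
python3 - <<'E'
from m import *
im,a,b=roundel("top",(180,340,190,365));print(a,b);s=sensors.state();print(s["clock"],s["eef_pos"],s["force"])
cv2.imwrite("pics/end.png",cv2.resize(im[170:350,180:390],None,fx=3.3,fy=3.3,interpolation=cv2.INTER_CUBIC))
E
```

```text
((0.5217958688735962, 0.1534128040075302), 0.05949636921286583) ((0.521865963935852, 0.1533595472574234), (0.11807087063789368, 0.11843190342187881), 138.6715850830078)
16.0833 [ 0.54583291 -0.08846165  0.20624139] [ 0.1484589   0.45743744 -0.29779665]
```

View pics/end.png

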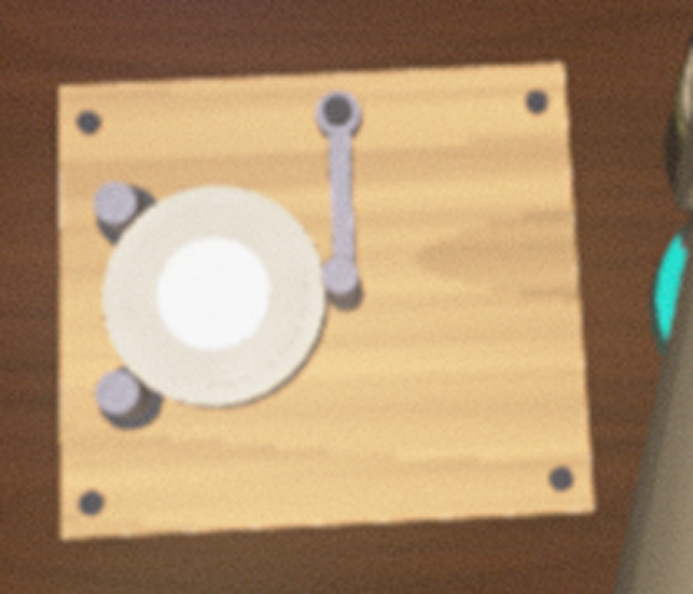

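The roundel, centred at (215,296) in the crop, touches both posts, and the gate nose at (342,272) lies against its rim. The robot is clear.

```bash
python3 -c "
from bench import robot
print(robot.close_job())"
```

```text
the job is handed in; nothing more can be done
None
```

The job is handed in: the roundel lies against both posts with the gate shut onto its rim, pressed with at most about 13 N (limit 40 N), in about 16 s of the 64 s allowed; the bystanders were not touched.

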